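# Set and lock the bench air regulator

## Task

Set the bench air regulator to its marked pressure: turn the knob on its top until the gauge needle stands at the marker clip on the gauge's rim, within half a scale division, then pull the knob straight up, fully out, so that it locks there, and let go of it. The lock teeth seldom meet at the first try: if the pull is blocked, ease off, turn the knob a few degrees either way and pull again; never force it. Leave the marker clip and the things lying round the regulator where they are.

Things in the scene. Friction and masses are not known exactly. Their poses are not given: they have to be found in the camera images.
- regulator: Bench air regulator fixed to the worktop: steel foot 124 x 104 x 8 mm, aluminium body to z 71 mm, grey bonnet z 71-111 mm (55 mm across), black knob z 113-153 mm, round gauge on its front. Origin on the knob's axis at the foot's underside; x to the back (gauge on the -x side), y to the left, z up. Gauge and clip stay below z 102 mm and within 115 mm of the axis.
- bonnet: Fixed grey bonnet below the knob, 55 mm across, 40 mm high, origin on the axis at its underside. Under its roof, unseen, is a ring of 18 lock teeth, one every 20 degrees, in no known relation to scale or clip. More than 30 N between knob and bonnet (pulling on blocked teeth or against the end stop, twisting a locked knob) damages the lock.
- knob: Round ribbed black knob, upright axis, 44 mm across, 40 mm high, white line on its top; origin on the axis at its underside. Slides up 9 mm to a solid stop with 3 N of drag and stays where left. 3 mm up, its dogs meet the lock teeth: within about 1 degree of one of the 18 lock positions it goes on to 9 mm and can no longer turn; elsewhere it is blocked at 3 mm.
- knob_grip (a point): Point on the knob's axis to grip at, 26 mm above the knob's underside (139 mm above the worktop when pushed in); grip across any diameter (44 mm). Its z rises by 9 mm when the knob is fully out.
- spindle (a joint): Angle of knob and needle (they turn by the same angle), rad: 0 at the lowest tick, 4.71 at the highest; grows when the knob is turned clockwise seen from above. It takes 0.1 to 0.2 N m to turn and stays where it is left.
- marker_clip (a joint): Angle of the marker clip on the gauge's rim in the same measure: the needle stands at the clip when both are equal. One scale division (long tick to long tick) is 0.589 rad.
- needle_tip (a point): Tip of the thin black needle on the gauge's white dial, 28 mm from the dial's centre; it turns clockwise, seen from the front, as the knob turns clockwise.
- clip_mark (a point): Point on the dial at the inner tip of the marker clip (small brass clip, 10 mm wide, over the gauge's rim), 28 mm from the dial's centre: the needle's tip belongs here.
- thread_sealant: Small amber dropper bottle with a black cap, 33 mm across and 102 mm high, standing near the regulator; origin at its underside. Leave alone.
- hex_key: Steel hex key 88 x 30 x 5 mm lying near the regulator. Leave alone.
- nose_pliers: Pliers with red handles, 184 x 63 x 13 mm, lying near the regulator. Leave alone.

How it is judged:
On the way, in this order (a step that is already met when the one before it is completed fails the run):
1. the needle stands at the marker clip (tips within 8 mm, half a division) with the knob still unlocked (raised less than 5 mm) (distance between needle_tip and clip_mark below 0.008 m and z of knob in the frame of regulator below 0.118 m), for 0.2 s.
2. the knob is pulled out into its lock there (raised more than 8 mm of its 9 mm) (distance between needle_tip and clip_mark below 0.008 m and z of knob in the frame of regulator above 0.121 m), for 0.2 s.
At the end, for the whole second after the job is handed in: The needle's tip is within 8 mm (half a scale division) of the clip's mark, the knob is raised more than 8 mm of its 9 mm, so that it is locked, and at rest (all of step 2 and linear speed of knob below 0.01 m/s); the robot touches nothing.
It fails at once if the knob is forced: more than 30 N between knob and bonnet (contact force between knob and bonnet above 30 N).
It fails at once if the marker clip is shifted along the rim by more than 2 mm (distance of clip_mark from where it was at the start of the episode above 0.002 m).
It fails at once if the sealant bottle is moved more than 15 mm (distance of thread_sealant from where it was at the start of the episode above 0.015 m).
It fails at once if the hex key is moved more than 15 mm (distance of hex_key from where it was at the start of the episode above 0.015 m).
It fails at once if the pliers are moved more than 15 mm (distance of nose_pliers from where it was at the start of the episode above 0.015 m).
It also fails if it takes over 72 s, if anything falls off the work surface, if the arm or the gripper's body presses on something with over 40 N, if the wrist force passes 120 N, or if a joint passes its speed limit or range.

## Robot

A 7-joint arm with a two-finger parallel gripper is mounted at the origin on a cart in front of the work surface, level with it; the furniture and walls round the work are solid. World frame = base frame: x ahead of the robot, y to its left, z up, the work surface at z = 0. Lengths are in m, angles in rad, forces in N, time in s.
With the tool pointing down it reaches from about 0.35 to 0.9 m from the base axis. Payload 8.1 kg.
Tool frame: the origin (TCP) lies on the centre line of the jaws, within the pads' length; the fingertips stand 22 mm ahead of it and the grasp point (between the pads) lies 3 mm ahead of it; z points along the fingers, y is the line along which they close (so a half turn about z gives the same grasp; the last joint's range is limited). The gripper opens to 85 mm and grips with 20 to 120 N. Pads are 22 mm wide; open, the fingers measure 114 mm over their backs; the gripper's body (76 mm by 85 mm) begins 54 mm behind the grasp point. The pads swing forward as they close: fully open they stand 13 mm farther back than shut.
Start: joints at [1.055, 0.434, 0.025, 1.573, -0.012, 1.134, -0.075], TCP at [0.251, -0.573, 0.253] pointing down, gripper open.
Joint ranges: [-2.62, 2.62], [-0.44, 2.09], [-1.27, 1.32], [0.08, 2.57], [-1.32, 4.46], [0.12, 2], [-2.74, 2.74]. Speed limits (rad/s): [2.22, 2.22, 3.01, 3.01, 3.14, 3.14, 3.14].

## Interface

Orientations are given as a 3x3 rotation matrix whose columns are the frame's x, y, z axes.
In Python, from bench import env, read_camera, get_calibration gives the robot as it stands. The module is installed in compiled form; this text tells all that it offers.
- The arm moves only by the tool arm_command, never from a script. Its argument "commands" is a list of rows, each a list of 7 numbers: the closure, from 0 (fully open) to 1 (shut), then the shift along the tool's x, y, z in m, then the turn, a rotation vector about the tool's x, y, z in rad. A call has 1 to 20 rows; each row is the pose to reach, as a shift and turn from the pose commanded when the call began, along the tool's axes at that moment; what a row does not reach only later rows make up. A row lasts 1/8 s, in which the tool goes at most 62.5 mm and 10.7 degrees, less where a joint would pass 70% of its speed; a pose out of reach is approached as far as the arm can. A call with a gripper value outside its range is refused whole. The fingers move at their own pace and stop on an object; the grip force is fixed at half the most. Time passes only in rows, so rows that repeat a pose let the fingers close. It gives the time, the measured TCP pose, the force, the opening and the grip force at its end, in the units of the state.
- env.observe(): the state, without advancing time (a new reading comes with each control period).
- read_camera(name): name is "scene" or "top" or "wrist"; returns the picture (384x512x3 uint8, red, green, blue); there is no depth.
- get_calibration(name): a dict with "mtx" (3x3 intrinsics, pixels), "position" and "orientation" of the camera in the world. Camera axes: x right, y up, looking along -z (the intrinsics and any distortion apply to the point x, -y, -z); pixel columns grow to the right and rows downward; lengths in m; the calibration is good to about 2 mm. A picture is of the moment at which its call begins: read the wrist's pose just before it. get_calibration takes no time and is no camera call; for the wrist camera it gives the pose at the moment of the call.
- env.hand_in(): hands the job in; it is judged then, once.
The state is a dict: "t": time; "joint_pos": joint angles; "qd": joint speeds; "tau": joint torques, N m; "position": TCP position; "ee_rot": TCP orientation; "wrist_force": force on the tool from outside, world axes, zero at the start; "torque": the same for the moment, N m; "width": opening from 0.0 (shut) to 1.0 (fully open); "gripper_force": force on a finger pad.
Only numpy, scipy, OpenCV 4.12 (cv2) and the standard library are available. Lean on these libraries where they do the work, as an engineer would, in place of code of your own. Each camera call takes 0.05 s, during which the arm holds its last target. There are 200 camera calls.

## Working session

There is one attempt and no reset: what is moved stays moved. The work goes in short steps, Python scripts to look and compute and a tool call to move; the robot and the scene stay as the last step left them, time stands still between calls to the robot, and variables do not carry over. Pictures are saved under pics/ and viewed, at most 10 in all, crops included, and the job is handed in when it is done.

Besides the shell and the picture viewer there is one more tool, called after "Emit:" in YAML: its name, and indented under it one key for each argument. arm_command: Moves the arm, as the interface text tells. Its arguments: {"type":"object","properties":{"commands":{"type":"array"}},"required":["commands"]}

```bash
mkdir -p pics; python3 - <<'E'
from bench import env, read_camera, get_calibration
import cv2,numpy as np
s=env.observe();print(s['t'],s['position'],np.round(s['ee_rot'],3).tolist(),s['width'])
ims=[]
for n in("scene","top"):
    im=read_camera(n);cv2.imwrite(f'pics/{n}0.png',im[:,:,::-1]);ims.append(im)
    c=get_calibration(n);print(n,{k:np.round(v,4).tolist() for k,v in c.items()})
cv2.imwrite('pics/both.png',cv2.resize(np.vstack(ims)[:,:,::-1],None,fx=.78,fy=.78))
E
```

```text
0.0 [ 0.25050898 -0.57211648  0.2525741 ] [[0.916, 0.401, -0.001], [0.401, -0.916, 0.001], [-0.0, -0.001, -1.0]] 1.0004654719214048
scene {'mtx': [[494.1457, 0.0, 256.0687], [0.0, 494.1457, 187.414], [0.0, 0.0, 1.0]], 'position': [0.0703, 0.0944, 0.7047], 'orientation': [[-0.757, 0.4267, -0.4949], [-0.6534, -0.5025, 0.5661], [-0.0071, 0.7519, 0.6592]]}
top {'mtx': [[424.115, 0.0, 255.278], [0.0, 424.115, 192.6222], [0.0, 0.0, 1.0]], 'position': [0.4377, -0.4511, 0.9492], 'orientation': [[-0.0248, 0.9931, -0.1147], [-0.9993, -0.0277, -0.024], [-0.027, 0.114, 0.9931]]}
```

View pics/both.png

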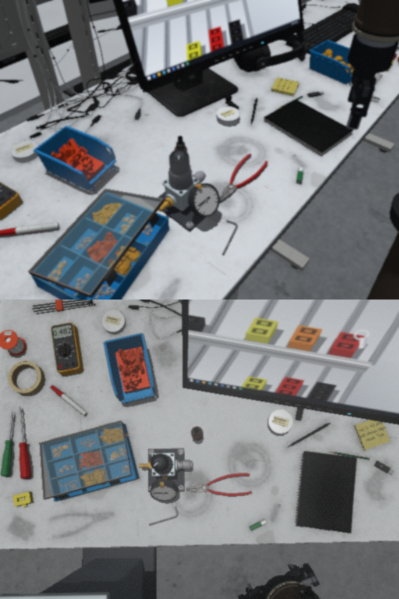

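Both views show the regulator: about (233,215) in the scene picture and (205,210) in the top one. The gauge faces the robot. Next I'll enlarge both.

```bash
python3 - <<'E'
import cv2,numpy as np
a=cv2.imread('pics/scene0.png')[160:310,185:335];b=cv2.imread('pics/top0.png')[150:300,170:320]
f=lambda i:cv2.resize(i,(600,600),interpolation=cv2.INTER_CUBIC)
o=np.hstack([f(a)[:, :400],f(b)[:, :400]]);cv2.imwrite('pics/c1.png',o)
E
```

```text
(no output)
```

View pics/c1.png

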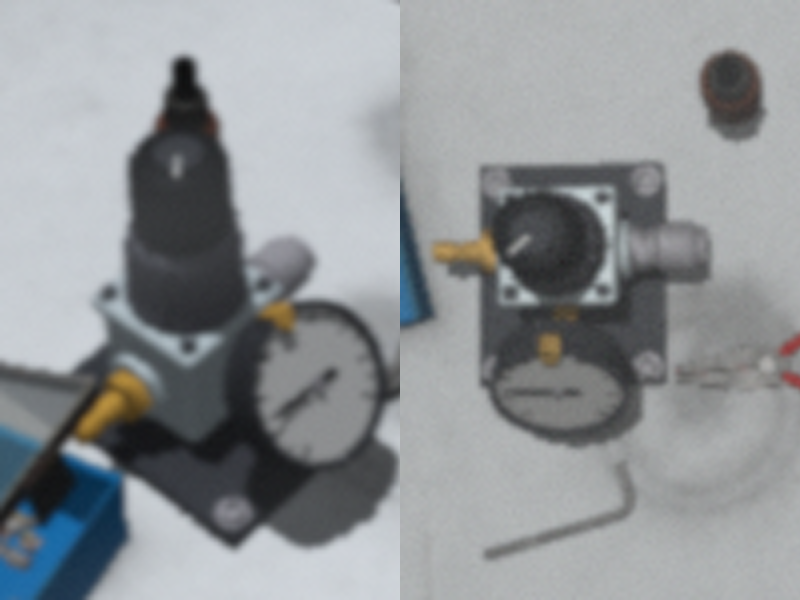

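```bash
cat > h.py <<'E'
from bench import env, read_camera, get_calibration
import cv2,numpy as np
def P(c):
    R=np.array(c['orientation'])@np.diag([1,-1,-1]);t=np.array(c['position']);return np.array(c['mtx']),R,t
def ray(c,u,v):
    K,R,t=P(c);return t,R@np.linalg.solve(K,[u,v,1.])
def atz(c,u,v,z):
    t,d=ray(c,u,v);return t+d*(z-t[2])/d[2]
def proj(c,X):
    K,R,t=P(c);p=K@(R.T@(np.asarray(X)-t));return p[:2]/p[2]
def tri(prs):
    A=np.zeros((3,3));b=np.zeros(3)
    for c,u,v in prs:
        t,d=ray(c,u,v);d=d/np.linalg.norm(d);M=np.eye(3)-np.outer(d,d);A+=M;b+=M@t
    return np.linalg.solve(A,b)
E
python3 - <<'E'
from h import *
np.set_printoptions(precision=4,suppress=True)
S=get_calibration('scene');T=get_calibration('top');W=get_calibration('wrist')
s=env.observe()
print('wrist in tool',s['ee_rot'].T@(W['position']-s['position']),'\n',s['ee_rot'].T@W['orientation'],W['mtx'])
sc=lambda x,y:(S,x/4+185,y/4+160);tc=lambda x,y:(T,(x-400)/4+170,y/4+150)
for n,p in dict(c1=(481,165),c2=(665,163),c3=(666,382),c4=(482,382)).items(): print(n,atz(*tc(*p),.008))
for p in [(498,187),(615,187),(617,303),(499,305)]: print('body',atz(*tc(*p),.071))
for n,a,b in [('tip',(275,415),(512,392)),('tail',(335,372),(578,393)),('clip',(279,318),(549,347)),('dialc',(317,385),(558,393)),('knobtop',(180,152),(543,240))]:
    X=tri([sc(*a),tc(*b)]);print(n,X,proj(S,X)-sc(*a)[1:],proj(T,X)-tc(*b)[1:])
print('bottle',atz(*tc(731,75),.1),'hexkey',atz(*tc(620,500),0),atz(*tc(488,555),0))
E
```

```text
wrist in tool [ 0.077   0.0002 -0.1213] 
 [[-0.0002  0.9537  0.3006]
 [ 1.      0.0002 -0.0001]
 [-0.0001  0.3006 -0.9537]] [[323.3491   0.     254.0106]
 [  0.     323.3491 192.826 ]
 [  0.       0.       1.    ]]
c1 [ 0.5535 -0.2825  0.008 ]
c2 [ 0.5518 -0.3859  0.008 ]
c3 [ 0.4301 -0.384   0.008 ]
c4 [ 0.4326 -0.2821  0.008 ]
body [ 0.5339 -0.3026  0.071 ]
body [ 0.5322 -0.3639  0.071 ]
body [ 0.4718 -0.3639  0.071 ]
body [ 0.4724 -0.3026  0.071 ]
tip [ 0.4277 -0.3074  0.0633] [0.2627 0.031 ] [-0.1283 -0.17  ]
tail [ 0.4255 -0.3423  0.0619] [-0.3821 -0.0423] [0.187  0.2556]
clip [ 0.4487 -0.3316  0.0885] [-0.8373 -0.1046] [0.4232 0.5623]
dialc [ 0.4261 -0.3317  0.0623] [-0.1419 -0.016 ] [0.0694 0.094 ]
knobtop [ 0.5013 -0.3356  0.1489] [1.2918 0.1844] [-0.7206 -0.8897]
bottle [ 0.5846 -0.4267  0.1   ] hexkey [ 0.3661 -0.3568  0.    ] [ 0.3379 -0.2833  0.    ]
```

The body centre at z 71 mm and the foot put the knob axis at about (0.5025, -0.3335). The yaw is about 0, and the gauge tip, clip and body sizes match the given ones. Next I'll move in front of the gauge for a close look.

Emit:
arm_command:
  commands:
    - [0,0.233,-0.159,0.05,0,0,-2.73]
    - [0,0.233,-0.159,0.05,0,0,-2.73]
    - [0,0.233,-0.159,0.05,0,0,-2.73]
    - [0,0.233,-0.159,0.05,0,0,-2.73]
    - [0,0.233,-0.159,0.05,0,0,-2.73]
    - [0,0.233,-0.159,0.05,0,0,-2.73]
    - [0,0.233,-0.159,0.05,0,0,-2.73]
    - [0,0.233,-0.159,0.05,0,0,-2.73]
    - [0,0.233,-0.159,0.05,0,0,-2.73]
    - [0,0.233,-0.159,0.05,0,0,-2.73]
    - [0,0.233,-0.159,0.05,0,0,-2.73]
    - [0,0.233,-0.159,0.05,0,0,-2.73]
    - [0,0.233,-0.159,0.05,0,0,-2.73]
    - [0,0.233,-0.159,0.05,0,0,-2.73]
    - [0,0.233,-0.159,0.05,0,0,-2.73]
    - [0,0.233,-0.159,0.05,0,0,-2.73]
    - [0,0.233,-0.159,0.05,0,0,-2.73]
    - [0,0.233,-0.159,0.05,0,0,-2.73]

```text
t: 2.35
position: [0.4003, -0.3334, 0.2033]
ee_rot: [[-1.0, 0.0, -0.0], [0.0, 1.0, -0.0], [0.0, -0.0, -1.0]]
wrist_force: [1.3, 0.0, 0.4]
width: 1.001
gripper_force: 0.0
```

```bash
python3 - <<'E'
from h import *
import pickle
W=get_calibration('wrist');im=read_camera('wrist')
s=env.observe();print(s['t'],s['position'],np.round(s['ee_rot'],3).tolist(),s['joint_pos'])
pickle.dump(W,open('W1.pkl','wb'))
u,v=proj(W,[.4265,-.333,.0625]).astype(int);u-=65;v-=90;print(u,v)
print(proj(W,[.5025,-.3335,.153]))
cv2.imwrite('pics/w1.png',im[:,:,::-1]);np.save('w1.npy',im)
cv2.imwrite('pics/w1c.png',cv2.resize(im[v:v+150,u:u+130,::-1],None,fx=4,fy=4,interpolation=cv2.INTER_CUBIC))
E
```

```text
2.4 [ 0.400387   -0.33337517  0.20331136] [[-1.0, -0.0, -0.0], [-0.0, 1.0, -0.0], [0.0, -0.0, -1.0]] [ 1.09653931  0.4007674  -0.66482395  1.84890734  0.29202467  0.99083748
  1.87906132]
189 125
[254.14473065 369.7564245 ]
```

View pics/w1c.png

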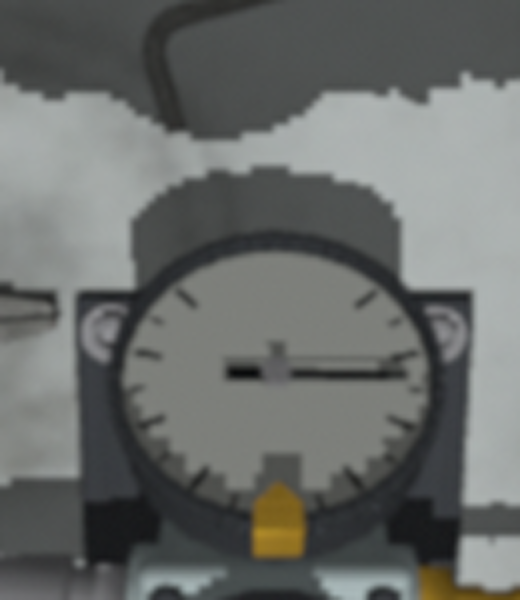

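The close view is upside down, with front-left on the right. The pivot is at crop (277,371) and the needle tip at (405,374), about 1° above 9 o'clock. The clip tip is at (279,487), at about 12 o'clock. So the knob needs about 88° clockwise, with ±16° allowed. Next I'll go above the knob and check its centre.

Emit:
arm_command:
  commands:
    - [0,-0.06,0,0,0,0,0]
    - [0,-0.102,0,0,0,0,0]
    - [0,-0.102,0,0,0,0,0]
    - [0,-0.102,0,0,0,0,0]

```text
t: 2.9
position: [0.5018, -0.3332, 0.2029]
ee_rot: [[-1.0, -0.001, -0.001], [-0.001, 1.0, 0.0], [0.001, 0.0, -1.0]]
wrist_force: [-1.2, 0.2, -0.3]
width: 0.996
gripper_force: 0.0
```

```bash
python3 - <<'E'
from h import *
W=get_calibration('wrist');im=read_camera('wrist')
s=env.observe();print(s['t'],s['position'],np.round(s['wrist_force'],1))
o=cv2.resize(im[:,:,::-1],None,fx=1.5,fy=1.5)
a=np.linspace(0,6.3,60)
for z,r in((.153,.022),(.111,.0275)):
    for dx in(0,):
        q=np.array([proj(W,[.5025+r*np.cos(t),-.3335+r*np.sin(t),z]) for t in a])
        cv2.polylines(o,[np.int32(q*1.5)],False,(0,255,0) if z>.12 else (0,0,255),1)
cv2.imwrite('pics/w2.png',o)
E
```

```text
2.95 [ 0.50139217 -0.33350063  0.20307893] [-0.1  0.4 -0. ]
```

View pics/w2.png

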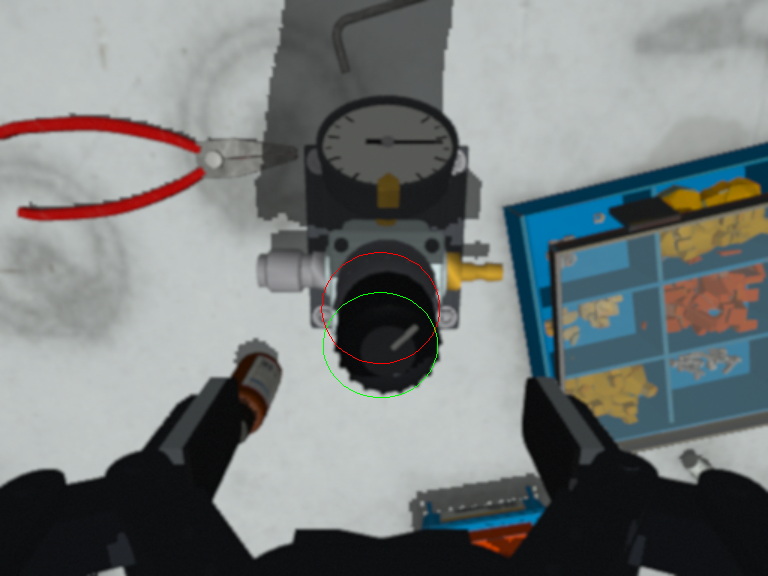

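The white line and the knob show clearly. The knob centre is at about (387,340) against the predicted (381,345), so the axis lies roughly 1.5 mm to the left and 1–2 mm nearer. I'll descend on about (0.5005, -0.332) and grip.

Emit:
arm_command:
  commands:
    - [0,0.001,0.0015,0.03,0,0,0]
    - [0,0.001,0.0015,0.061,0,0,0]
    - [0,0.001,0.0015,0.061,0,0,0]
    - [0,0.001,0.0015,0.061,0,0,0]
    - [0,0.001,0.0015,0.061,0,0,0]

```text
t: 3.58
position: [0.502, -0.3322, 0.1438]
ee_rot: [[-1.0, -0.001, 0.002], [-0.001, 1.0, -0.001], [-0.002, -0.001, -1.0]]
wrist_force: [-0.0, -0.4, -0.2]
width: 0.998
gripper_force: 0.0
```

Emit:
arm_command:
  commands:
    - [1,0,0,0,0,0,0]
    - [1,0,0,0,0,0,0]
    - [1,0,0,0,0,0,0]
    - [1,0,0,0,0,0,0]
    - [1,0,0,0,0,0,0]
    - [1,0,0,0,0,0,0]
    - [1,0,0,0,0,0,0]
    - [1,0,0,0,0,0,0]

```text
t: 4.58
position: [0.5016, -0.331, 0.1431]
ee_rot: [[-1.0, -0.002, 0.0], [-0.002, 1.0, 0.0], [-0.0, 0.0, -1.0]]
wrist_force: [-2.5, 3.2, 7.0]
width: 0.5
gripper_force: 60.1
```

Emit:
arm_command:
  commands:
    - [1,0,0.001,0,0,0,0.14]
    - [1,0,0.001,0,0,0,0.28]
    - [1,0,0.001,0,0,0,0.42]
    - [1,0,0.001,0,0,0,0.56]
    - [1,0,0.001,0,0,0,0.7]
    - [1,0,0.001,0,0,0,0.84]
    - [1,0,0.001,0,0,0,0.98]
    - [1,0,0.001,0,0,0,1.12]
    - [1,0,0.001,0,0,0,1.26]
    - [1,0,0.001,0,0,0,1.36]
    - [1,0,0.001,0,0,0,1.36]
    - [1,0,0.001,0,0,0,1.36]

```text
t: 6.08
position: [0.5028, -0.329, 0.1431]
ee_rot: [[-0.214, 0.977, 0.002], [0.977, 0.214, 0.001], [0.001, 0.002, -1.0]]
wrist_force: [2.6, 6.4, 6.6]
width: 0.501
gripper_force: 60.2
```

```bash
python3 - <<'E'
from h import *
a=read_camera('scene')[:,:,::-1];s=env.observe()
print(s['t'],s['position'],np.round(s['wrist_force'],1),np.round(s['torque'],2),s['joint_pos'])
print(np.degrees(np.arctan2(s['ee_rot'][1,0],s['ee_rot'][0,0])))
cv2.imwrite('pics/s2.png',cv2.resize(a[160:310,185:335],(600,600),interpolation=cv2.INTER_CUBIC))
E
```

```text
6.125 [ 0.50285662 -0.32902004  0.14307051] [2.1 6.6 5.5] [ 1.31 -0.31 -0.07] [ 0.68081546  0.52276793 -0.27092669  1.74273827  0.16905152  0.89774782
  0.55445589]
102.35524824732124
```

View pics/s2.png

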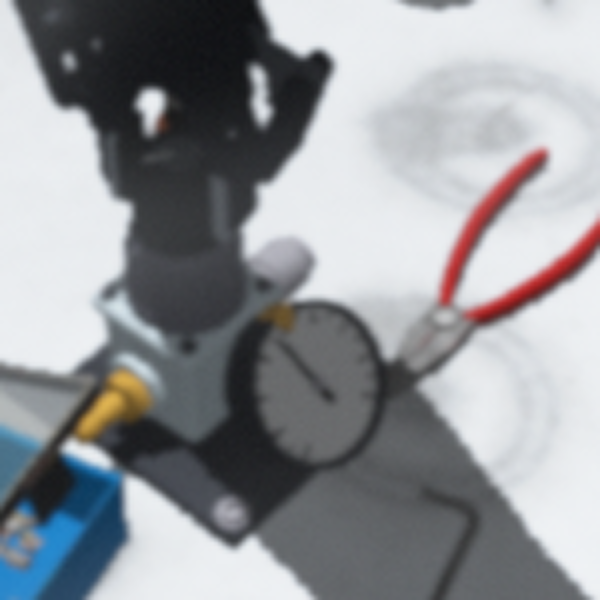

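The needle, with its tip at crop (282,340), now stands about 10° short of the clip at (287,328), as planned. Next I'll relieve the side load and lift gently to the tooth level.

Emit:
arm_command:
  commands:
    - [1,0.0018,0.0012,-0.001,0,0,0]
    - [1,0.0018,0.0012,-0.002,0,0,0]
    - [1,0.0018,0.0012,-0.002,0,0,0]

```text
t: 6.5
position: [0.5028, -0.3288, 0.1443]
ee_rot: [[-0.211, 0.977, 0.001], [0.977, 0.211, -0.0], [-0.0, 0.001, -1.0]]
wrist_force: [5.6, 0.5, -2.9]
width: 0.497
gripper_force: 61.2
```

Emit:
arm_command:
  commands:
    - [1,0,0,-0.001,0,0,0]
    - [1,0,0,-0.002,0,0,0]
    - [1,0,0,-0.002,0,0,0]

```text
t: 6.88
position: [0.5028, -0.3288, 0.1464]
ee_rot: [[-0.211, 0.978, 0.001], [0.978, 0.211, -0.0], [-0.0, 0.001, -1.0]]
wrist_force: [5.4, 1.1, -2.6]
width: 0.5
gripper_force: 61.2
```

Emit:
arm_command:
  commands:
    - [1,0,0.001,-0.0005,0,0,0]
    - [1,0,0.001,-0.001,0,0,0]
    - [1,0,0.001,-0.001,0,0,0]

```text
t: 7.25
position: [0.5029, -0.3287, 0.1472]
ee_rot: [[-0.21, 0.978, -0.0], [0.978, 0.21, -0.0], [0.0, -0.0, -1.0]]
wrist_force: [2.8, -0.4, -3.6]
width: 0.499
gripper_force: 61.2
```

Emit:
arm_command:
  commands:
    - [1,0,0.0005,-0.0005,0,0,0]
    - [1,0,0.0005,-0.001,0,0,0]
    - [1,0,0.0005,-0.001,0,0,0]

```text
t: 7.62
position: [0.503, -0.3287, 0.1482]
ee_rot: [[-0.21, 0.978, -0.001], [0.978, 0.21, -0.0], [0.0, -0.001, -1.0]]
wrist_force: [-0.1, -1.3, -2.8]
width: 0.499
gripper_force: 61.3
```

The knob keeps rising with only the drag force (5 mm so far), so the dogs have probably met a gap. I'll continue gently.

Emit:
arm_command:
  commands:
    - [1,0,0,-0.0005,0,0,0]
    - [1,0,0,-0.001,0,0,0]
    - [1,0,0,-0.001,0,0,0]

```text
t: 8.0
position: [0.503, -0.3287, 0.1492]
ee_rot: [[-0.21, 0.978, -0.001], [0.978, 0.21, -0.0], [0.0, -0.001, -1.0]]
wrist_force: [-2.2, -1.3, -2.3]
width: 0.497
gripper_force: 61.4
```

Emit:
arm_command:
  commands:
    - [1,0,0,-0.0005,0,0,0]
    - [1,0,0,-0.001,0,0,0]
    - [1,0,0,-0.001,0,0,0]

```text
t: 8.38
position: [0.5031, -0.3286, 0.1502]
ee_rot: [[-0.21, 0.978, -0.001], [0.978, 0.21, -0.0], [0.0, -0.001, -1.0]]
wrist_force: [-4.7, -2.4, -3.4]
width: 0.498
gripper_force: 61.5
```

Emit:
arm_command:
  commands:
    - [1,0,-0.001,-0.0005,0,0,0]
    - [1,0,-0.001,-0.001,0,0,0]
    - [1,0,-0.001,-0.001,0,0,0]

```text
t: 8.75
position: [0.503, -0.3287, 0.1515]
ee_rot: [[-0.21, 0.978, 0.001], [0.978, 0.21, -0.0], [-0.0, 0.001, -1.0]]
wrist_force: [-1.8, -1.9, -2.3]
width: 0.5
gripper_force: 61.5
```

Emit:
arm_command:
  commands:
    - [1,0,0,-0.0005,0,0,0]
    - [1,0,0,-0.0005,0,0,0]
    - [1,0,0,-0.0005,0,0,0]

```text
t: 9.12
position: [0.5029, -0.3286, 0.1519]
ee_rot: [[-0.211, 0.978, 0.001], [0.978, 0.211, -0.0], [-0.0, 0.0, -1.0]]
wrist_force: [-1.1, -2.3, -2.9]
width: 0.5
gripper_force: 61.5
```

```bash
python3 - <<'E'
from h import *
a=read_camera('scene')[:,:,::-1];s=env.observe()
print(s['t'],s['position'],np.round(s['wrist_force'],1),np.round(s['torque'],2))
cv2.imwrite('pics/s3.png',cv2.resize(a[160:310,185:335],(600,600),interpolation=cv2.INTER_CUBIC))
E
```

```text
9.175 [ 0.50295459 -0.32866094  0.15198314] [-0.3 -2.  -2.4] [-0.4   0.31  0.04]
```

View pics/s3.png

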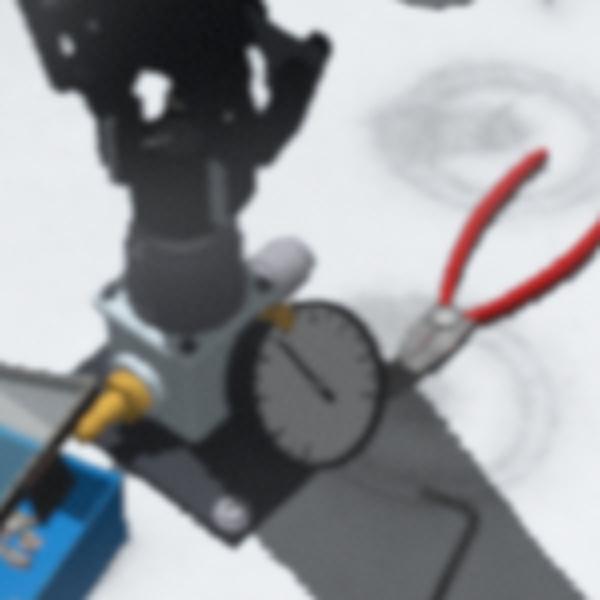

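Emit:
arm_command:
  commands:
    - [1,0,0,-0.0005,0,0,0]
    - [1,0,0,-0.0005,0,0,0]
    - [1,0,0,-0.0005,0,0,0]

```text
t: 9.55
position: [0.5029, -0.3287, 0.1522]
ee_rot: [[-0.21, 0.978, 0.0], [0.978, 0.21, 0.0], [-0.0, 0.0, -1.0]]
wrist_force: [0.4, -2.2, -6.4]
width: 0.502
gripper_force: 61.9
```

```bash
python3 - <<'E'
from h import *
a=read_camera('scene')[:,:,::-1];s=env.observe()
print(s['t'],s['position'],np.round(s['wrist_force'],1),np.round(s['torque'],2))
b=cv2.imread('pics/s2.png')[150:400,80:400]
f=cv2.resize(a[160:310,185:335],(600,600),interpolation=cv2.INTER_CUBIC)[150:400,80:400]
o=np.hstack([b,f]);o=np.uint8(255*(o/255.)**.5)
cv2.imwrite('pics/cmp.png',cv2.resize(o,None,fx=1.25,fy=1.25))
E
```

```text
9.6 [ 0.50291394 -0.32865064  0.15223899] [ 2.  -3.1 -6.4] [-0.6  -0.19  0.11]
```

View pics/cmp.png

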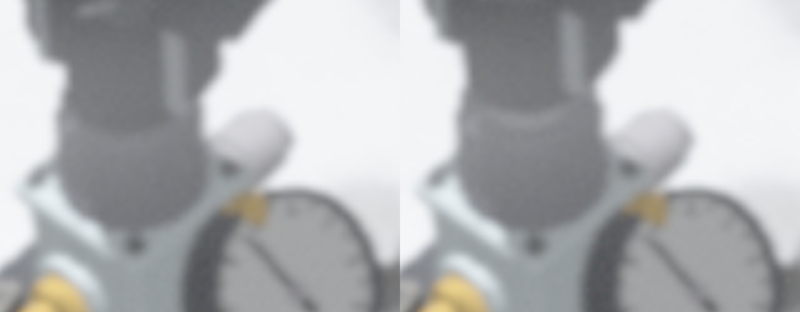

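The force rises only now, at 9.1 mm of lift, and the right-hand picture shows the knob clearly higher above the bonnet, so it is locked at the stop. I'll ease off, open, go up, and turn back for a gauge check.

Emit:
arm_command:
  commands:
    - [1,0,0,0.0003,0,0,0]
    - [1,0,0,0.0003,0,0,0]
    - [0,0,0,0.0003,0,0,0]
    - [0,0,0,0.0003,0,0,0]
    - [0,0,0,0.0003,0,0,0]
    - [0,0,0,0.0003,0,0,0]
    - [0,0,0,0.0003,0,0,0]
    - [0,0,0,-0.03,0,0,0]
    - [0,0,0,-0.06,0,0,0]
    - [0,0,0,-0.06,0,0,0]

```text
t: 10.85
position: [0.504, -0.3292, 0.2148]
ee_rot: [[-0.21, 0.978, 0.004], [0.978, 0.21, -0.002], [-0.003, 0.003, -1.0]]
wrist_force: [0.7, -1.0, 0.8]
width: 1.0
gripper_force: 0.0
```

Emit:
arm_command:
  commands:
    - [0,0,0,0,0,0,-0.18]
    - [0,0,0,0,0,0,-0.36]
    - [0,0,0,0,0,0,-0.54]
    - [0,0,0,0,0,0,-0.72]
    - [0,0,0,0,0,0,-0.9]
    - [0,0,0,0,0,0,-1.08]
    - [0,0,0,0,0,0,-1.26]
    - [0,0,0,0,0,0,-1.36]
    - [0,0.02,-0.1,0,0,0,-1.36]
    - [0,0.02,-0.1,0,0,0,-1.36]
    - [0,0.02,-0.1,0,0,0,-1.36]
    - [0,0.02,-0.1,0,0,0,-1.36]

```text
t: 12.35
position: [0.4011, -0.3302, 0.2122]
ee_rot: [[-1.0, -0.001, 0.0], [-0.001, 1.0, 0.0], [-0.0, 0.0, -1.0]]
wrist_force: [0.6, 0.4, 0.1]
width: 0.999
gripper_force: 0.0
```

```bash
python3 - <<'E'
from h import *
W=get_calibration('wrist');im=read_camera('wrist');s=env.observe();print(s['t'],s['position'],np.round(s['wrist_force'],1))
u,v=proj(W,[.4265,-.331,.0625]).astype(int);u-=65;v-=75;v=max(0,v)
w=cv2.resize(im[v:v+150,u:u+130,::-1],None,fx=3,fy=3,interpolation=cv2.INTER_CUBIC)
a=read_camera('scene')[:,:,::-1];f=cv2.resize(a[160:310,185:285],None,fx=3,fy=3,interpolation=cv2.INTER_CUBIC)
h=min(w.shape[0],f.shape[0]);cv2.imwrite('pics/fin.png',np.hstack([w[:h],f[:h]]))
E
```

```text
12.4 [ 0.40162455 -0.32998038  0.21220742] [ 0.4 -0.   0.1]
```

View pics/fin.png

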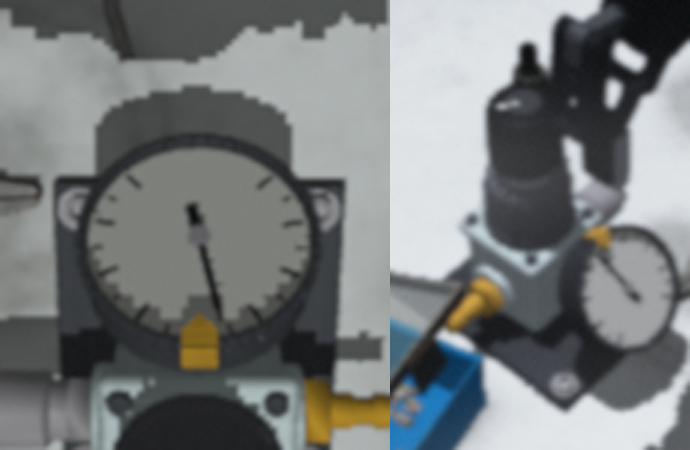

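The final check shows the needle tip at (219,318) and the clip tip at (200,317), with the clip 37 px (10 mm) wide. The gap is therefore about 5–5.6 mm, within the 8 mm allowed. The knob stands raised and the gripper is clear.

```bash
python3 -c "
from bench import env
print(env.hand_in())"
```

```text
the job is handed in; nothing more can be done
None
```

The job is handed in, with no verdict returned: the knob is pulled out about 9 mm to its stop and released, the needle is about 5.5 mm from the clip mark (8 mm allowed), and the marker clip and the things round the regulator were left alone.

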